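Find the concealed catch of the treat box

TASK

The dog-treat box has a spring drawer without a handle: one of the five square wooden inlays in its flat top is a concealed push catch that looks just like the rest. Feel gently across the inlays with a fingertip to find the one that gives, press it in until the drawer springs open, and let the catch come back up. Only touch and press: leave the mug, the shaker and the loose dog biscuit standing where they are.

Things in the scene. Friction and masses are not known exactly. Their poses are not given: they have to be found in the camera images.
- treat_box: White box, 130 (x) x 210 (y) x 60 mm high, standing firmly on the worktop (it cannot be shifted). Origin: centre of its underside; x points to its back, y along its length, z up. The drawer front, plain pale wood, is on its -x side. A tall grey cupboard stands left of the worktop, a wall cabinet hangs beyond the box from z = 0.48.
- inlay_row (a point): Centre of the box's flat top, 60 mm above its origin, axes as the box's. Here lies a row of five brown wooden inlays, each 36.5 mm square, flush with the top, centred at y = -76, -38, 0, 38 and 76 mm. Four are rigid; one, any of the five, is the catch.
- catch (a joint): How far the catch inlay is pressed down: 0 flush, 0.005 m fully in. Straight down against a spring: 1.4 N at first, 4.9 N fully in; frees the drawer at about 0.003 m; springs back when let go. Keep the fingertip (both closed tips fit) inside its square, off the neighbours. Does not tell which inlay it is.
- drawer (a joint): How far the drawer is out: 0 to 0.002 shut and latched, 0.040 m sprung fully open, towards the box's -x side, just above the worktop (z 11 to 51 mm). Once the catch is pressed a spring drives it out by itself in about half a second and holds it out.
- tea_mug: Bystander: small cream china mug with green leaves, 74 x 102 x 78 mm high, origin at the centre of its underside, standing about 0.21 m from the box's centre beyond its +y end.
- shaker: Bystander: small cream china shaker, 43 mm across, 64 mm high, origin at the centre of its underside, about 0.17 m from the box's centre beyond its -y end.
- biscuit: Bystander: bone-shaped brown dog biscuit, 37 x 61 x 10 mm, lying flat beside the shaker beyond the box's -y end; origin at the centre of its underside.

How it is judged:
By the outcome, as a careful person would: the job done as asked, in the order asked, and still so for the second after the job is handed in, with the robot touching nothing.
It also fails if it takes over 51 s, if anything falls off the work surface, if the arm or the gripper's body presses on something with over 40 N, if the wrist force passes 120 N, or if a joint passes its speed limit or range.

ROBOT

A 6-joint arm with a two-finger parallel gripper is mounted at the origin on a cart in front of the work surface, level with it; the furniture and walls round the work are solid. World frame = base frame: x ahead of the robot, y to its left, z up, the work surface at z = 0. Lengths are in m, angles in rad, forces in N, time in s.
With the tool pointing down it reaches from about 0.375 to 0.975 m from the base axis. Payload 3.8 kg.
Tool frame: the origin (TCP) lies at the very end of the fingers, on their centre line; the grasp point (between the pads) lies 19 mm behind it; z points along the fingers, y is the line along which they close (so a half turn about z gives the same grasp; the last joint's range is limited). The gripper opens to 85 mm and grips with 20 to 120 N. Pads are 22 mm wide; open, the fingers measure 114 mm over their backs; the gripper's body (76 mm by 85 mm) begins 54 mm behind the grasp point. The pads swing forward as they close: fully open they stand 13 mm farther back than shut.
Start: joints at [-1.322, 0.264, 1.604, -0, 1.274, -0.037], TCP at [0.19, -0.648, 0.231] pointing down, gripper open.
Joint ranges: [-2.63, 2.63], [-0.94, 2.18], [0.31, 2.57], [-1.31, 4.45], [0, 2.66], [-2.55, 2.55]. Speed limits (rad/s): [2.57, 2.57, 3.14, 3.14, 3.14, 3.14].

INTERFACE

Orientations are given as a rotation vector (axis times angle).
In Python, from workcell import * gives the robot as it stands.
- The arm moves only by the shell command python3 -m crank 'ROWS' [OPENING] [FORCE]. ROWS is JSON, a list that holds one entry, the list of rows, each a list of 6 numbers: the shift along the tool's x, y, z in cm, then the turn, a rotation vector about the tool's x, y, z in rad. In form: [[[dx, dy, dz, ax, ay, az], ...]]. A call has 1 to 8 rows; each row shifts and turns the commanded pose from where the row before left it, along the tool's axes as they then stand; what a row does not reach is not made up. A row lasts 1/12 s, in which the tool goes at most 41.7 mm and 7.16 degrees, less where a joint would pass 70% of its speed; a pose out of reach is approached as far as the arm can. A call with a gripper value outside its range is refused whole. OPENING is the finger opening in cm, from 0 to 8.54, set as the call begins (- or left out, the last holds). The fingers move at their own pace and stop on an object; FORCE is the grip in N (left out, the last holds). Time passes only in rows, so rows that do not move let the fingers close. It gives the time, the measured TCP pose, the force, the opening and the grip force at its end, in the units of the state.
- read_state(): the state, without advancing time (a new reading comes with each control period).
- read_camera(name): name is "scene" or "top"; returns the picture (384x512x3 uint8, blue, green, red); there is no depth.
- camera_model(name): a dict with "camera_matrix" (3x3 intrinsics, pixels), "R" (3x3) and "t" (3): a world point X has camera coordinates R X + t. Camera axes: x right, y down, z forward; pixel columns grow to the right and rows downward; lengths in m; the calibration is good to about 2 mm. A picture is of the moment at which its call begins. camera_model takes no time and is no camera call.
- finish_job(): hands the job in; it is judged then, once.
The state is a dict: "time": time; "q": joint angles; "joint_vel": joint speeds; "joint_torque": joint torques, N m; "tool_pos": TCP position; "tcp_rot": TCP orientation; "wrist_force": force on the tool from outside, world axes, zero at the start; "torque": the same for the moment, N m; "width": opening from 0.0 (shut) to 1.0 (fully open); "grip_force": force on a finger pad.
Only numpy, scipy, OpenCV 4.12 (cv2) and the standard library are available. Lean on these libraries where they do the work, as an engineer would, in place of code of your own. Each camera call takes 0.05 s, during which the arm holds its last target. There are 200 camera calls.

## Working session

There is one attempt and no reset: what is moved stays moved. The work goes in short steps, Python scripts to look and compute and a shell command to move; the robot and the scene stay as the last step left them, time stands still between calls to the robot, and variables do not carry over. Pictures are saved under pics/ and viewed, at most 10 in all, crops included, and the job is handed in when it is done.

```bash
mkdir -p pics; python3 - <<'E'
from workcell import *
import cv2
for n in("scene","top"):
    cv2.imwrite(f"pics/{n}0.png",read_camera(n))
s=read_state();print(s["time"],s["tool_pos"],s["tcp_rot"],s["wrist_force"],s["width"])
E
```

```text
0.1 [ 0.19011685 -0.6469566   0.23004434] [-3.10748949e+00 -4.47108505e-01  3.83886399e-04] [ 0.06554758 -0.24979662 -0.8775123 ] 1.00141132186056
```

View pics/top0.png

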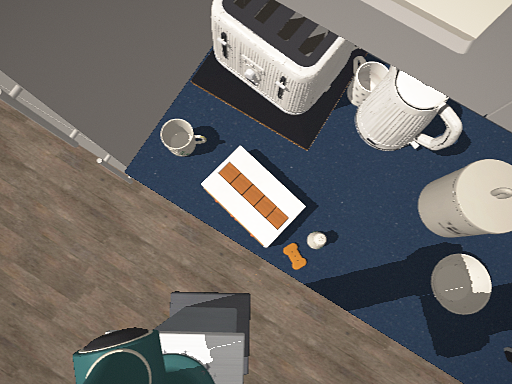

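View pics/scene0.png

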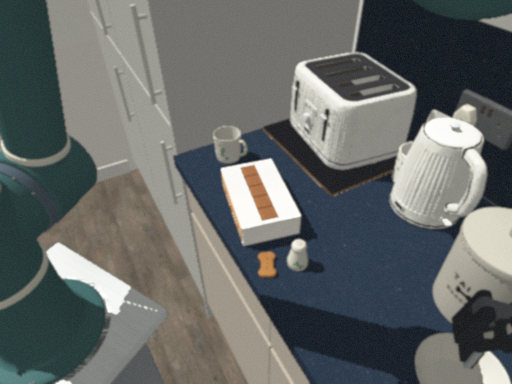

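The top view shows the white box around (253,197), with inlays running from (229,173) to (278,218). The mug is at (180,137), the shaker at (317,240) and the biscuit at (295,256). I'll locate the row in the plane z=0.06.

```bash
cat > h.py <<'E'
from workcell import *
import cv2, numpy as np
from scipy.spatial.transform import Rotation as R
def ray(n,p,z):
    m=camera_model(n);K,Rm,t=[np.array(m[k]) for k in("camera_matrix","R","t")]
    c=-Rm.T@t; d=Rm.T@np.linalg.solve(K,[p[0],p[1],1]); return c+d*(z-c[2])/d[2]
E
python3 - <<'E'
from h import *
for n,roi in(("top",(150,235,205,300)),("scene",(155,225,235,285))):
    im=cv2.imread(f"pics/{n}0.png");h=cv2.cvtColor(im,cv2.COLOR_BGR2HSV)
    m=cv2.inRange(h,(5,120,80),(20,255,255))
    k=np.zeros_like(m);k[roi[0]:roi[1],roi[2]:roi[3]]=m[roi[0]:roi[1],roi[2]:roi[3]]
    cs=sorted(cv2.findContours(k,0,1)[0],key=cv2.contourArea)
    c=cs[-1];print(n,[(cv2.contourArea(x),cv2.boundingRect(x)) for x in cs[-3:]])
    P=np.array([ray(n,p,.06)[:2] for p in c[:,0]],np.float32)
    r=cv2.minAreaRect(P);print(r,cv2.boxPoints(r))
    u=[ray(n,p,.03)[:2].round(3) for p in ([(180,137),(317,240),(295,256)] if n=="top" else [(228,145),(298,255),(267,265)])];print(u)
    print("cam",ray(n,(256,192),.06))
s=read_state();print(R.from_rotvec(s["tcp_rot"]).as_matrix().round(3),s["tool_pos"])
E
```

```text
top [(12.5, (205, 189, 47, 46)), (1216.0, (219, 163, 69, 66))]
((0.4657737612724304, -0.1708385944366455), (0.18715016543865204, 0.03689057379961014), 47.70609664916992) [[ 0.3891599  -0.22764388]
 [ 0.41644797 -0.2524688 ]
 [ 0.5423876  -0.11403331]
 [ 0.5150995  -0.08920839]]
[array([0.609, 0.01 ]), array([ 0.369, -0.324]), array([ 0.331, -0.273])]
cam [ 0.47263315 -0.17796269  0.06      ]
scene [(0.0, (237, 224, 1, 1)), (660.5, (242, 166, 35, 53))]
((0.4651181697845459, -0.1715143918991089), (0.17977890372276306, 0.03136811777949333), 47.4494743347168) [[ 0.39277717 -0.22712809]
 [ 0.41588548 -0.24834046]
 [ 0.53745914 -0.1159007 ]
 [ 0.5143509  -0.09468833]]
[array([0.612, 0.015]), array([ 0.368, -0.326]), array([ 0.314, -0.285])]
cam [ 0.45806427 -0.17161351  0.06      ]
[[ 0.959  0.282 -0.001]
 [ 0.282 -0.959  0.002]
 [ 0.    -0.002 -1.   ]] [ 0.19011685 -0.6469566   0.23004434]
```

```bash
python3 -m crank '[[[2.08,-2.12,0,0,0,0],[2.08,-2.12,0,0,0,0],[2.08,-2.12,0,0,0,0],[2.08,-2.12,0,0,0,0],[2.08,-2.12,0,0,0,0],[2.08,-2.12,0,0,0,0],[2.08,-2.12,0,0,0,0],[2.08,-2.12,0,0,0,0]]]' 0 20; python3 -m crank '[[[2.08,-2.12,0,0,0,0],[2.08,-2.12,0,0,0,0],[2.08,-2.12,0,0,0,0],[2.08,-2.12,0,0,0,0],[2.08,-2.12,0,0,0,0],[2.08,-2.12,0,0,0,0],[2.08,-2.12,0,0,0,0],[2.08,-2.12,0,0,0,0]]]'; python3 -m crank '[[[0,0,0,0,0,-0.109],[0,0,0,0,0,-0.109],[0,0,0,0,0,-0.109],[0,0,0,0,0,-0.109],[0,0,0,0,0,-0.109],[0,0,0,0,0,0],[0,0,0,0,0,0]]]'
cat > st.py <<'E'
from h import *
s=read_state();M=R.from_rotvec(s["tcp_rot"]).as_matrix();p=s["tool_pos"]
C=np.array([.4655,-.171,.06]);a=np.radians(47.6);Y=np.array([np.cos(a),np.sin(a),0]);X=np.array([Y[1],-Y[0],0])
print("t",round(s["time"],2),"p",np.round(p,4),"F",np.round(s["wrist_force"],2),"w",round(s["width"],3),"box xyz mm",np.round([(p-C)@X*1e3,(p-C)@Y*1e3,(p[2]-.06)*1e3],1))
print("toolx in box",np.round([M[:,0]@X,M[:,0]@Y],3),"z",M[:,2].round(4))
for y in(-76,-38,0,38,76): print(y,"move cm",((C+Y*y/1e3-p)@M*100).round(2))
E
python3 st.py
```

```text
time: 0.77
tool_pos: [0.3023, -0.4363, 0.2307]
tcp_rot: [-3.109, -0.447, 0.0]
wrist_force: [0.9, 0.9, 0.8]
width: 0.0
grip_force: 0.0
time: 1.43
tool_pos: [0.4141, -0.2268, 0.2309]
tcp_rot: [-3.109, -0.447, 0.001]
wrist_force: [-0.2, -0.3, 0.9]
width: 0.002
grip_force: 0.0
time: 2.02
tool_pos: [0.4137, -0.2282, 0.2309]
tcp_rot: [-2.876, -1.263, 0.001]
wrist_force: [-0.3, -0.4, -0.7]
width: 0.004
grip_force: 0.0
t 2.02 p [ 0.4137 -0.2282  0.2309] F [-0.31 -0.42 -0.74] w 0.004 box xyz mm [  0.3 -77.1 170.9]
toolx in box [0.003 1.   ] z [-6.e-04  4.e-04 -1.e+00]
-76 move cm [ 0.12 -0.02 17.09]
-38 move cm [ 3.92 -0.03 17.09]
0 move cm [ 7.72 -0.04 17.09]
38 move cm [11.52 -0.05 17.09]
76 move cm [15.32 -0.07 17.09]
```

```bash
python3 -m crank '[[[0.02,0,2.3,0,0,0],[0.02,0,2.3,0,0,0],[0.02,0,2.3,0,0,0],[0.02,0,2.3,0,0,0],[0.02,0,2.3,0,0,0],[0.02,0,2.3,0,0,0],[0,0,1.5,0,0,0],[0,0,1,0,0,0]]]' >/dev/null; python3 -m crank '[[[0,0,0,0,0,0],[0,0,0,0,0,0]]]'; python3 st.py; python3 - <<'E'
from h import *
t=read_camera("top")[130:270,170:340];s=read_camera("scene")[140:260,190:330]
cv2.imwrite("pics/near1.png",np.hstack([cv2.resize(t,(400,330),interpolation=2),cv2.resize(s,(385,330),interpolation=2)]))
E
```

```text
time: 2.85
tool_pos: [0.4146, -0.2274, 0.0681]
tcp_rot: [-2.875, -1.266, 0.001]
wrist_force: [-0.2, 0.1, 0.7]
width: 0.001
grip_force: 0.0
t 2.85 p [ 0.4146 -0.2274  0.0681] F [-0.22  0.08  0.69] w 0.001 box xyz mm [  0.5 -76.    8.1]
toolx in box [0.001 1.   ] z [-8.e-04  5.e-04 -1.e+00]
-76 move cm [-0.   -0.05  0.81]
-38 move cm [ 3.8  -0.05  0.81]
0 move cm [ 7.6  -0.05  0.81]
38 move cm [11.4  -0.06  0.81]
76 move cm [15.2  -0.06  0.81]
```

View pics/near1.png

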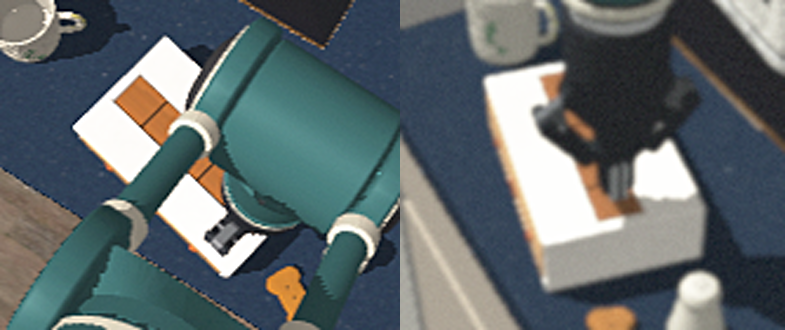

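The fingertips are closed above the end inlay at about (617,190), aligned with the box. I'll feel downward in small steps.

```bash
cat > f.sh <<'E'
python3 -c "
from workcell import *
s=read_state();print(round(s['time'],2),'z',round(s['tool_pos'][2]*1e3,2),'Fz',round(s['wrist_force'][2],2))"
E
python3 -m crank '[[[0,-0.05,0.3,0,0,0],[0,0,0.3,0,0,0],[0,0,0,0,0,0]]]'>/dev/null; sh f.sh; for i in 1 2 3; do python3 -m crank '[[[0,0,0.05,0,0,0],[0,0,0,0,0,0]]]'>/dev/null; sh f.sh; done
```

```text
3.2 z 62.42 Fz -0.62
3.37 z 61.88 Fz 0.21
3.53 z 61.3 Fz 0.46
3.7 z 60.72 Fz -1.09
```

```bash
for i in 1 2 ; do python3 -m crank '[[[0,0,0.05,0,0,0],[0,0,0,0,0,0]]]'>/dev/null; sh f.sh; done
```

```text
3.87 z 60.18 Fz 0.05
4.03 z 60.07 Fz 3.28
```

```bash
python3 -m crank '[[[0,0,0.03,0,0,0],[0,0,0,0,0,0]]]'>/dev/null; sh f.sh;python3 -m crank '[[[0,0,0,0,0,0]]]'>/dev/null; sh f.sh
```

```text
4.2 z 60.03 Fz 6.36
4.28 z 60.03 Fz 5.01
```

Inlay -76 is rigid: z stays at 60.0 with about 5 N. Next is -38.

```bash
python3 -m crank '[[[0,0,-0.7,0,0,0],[1.3,0,0,0,0,0],[1.3,0,0,0,0,0],[1.2,0,0,0,0,0],[0,0,0.4,0,0,0],[0,0,0.2,0,0,0],[0,0,0,0,0,0]]]'>/dev/null; sh f.sh;python3 st.py|head -1; for i in 1 2;do python3 -m crank '[[[0,0,0.05,0,0,0],[0,0,0,0,0,0]]]'>/dev/null; sh f.sh;done; python3 -m crank '[[[0,0,0,0,0,0]]]'>/dev/null; sh f.sh
```

```text
4.87 z 59.95 Fz -0.79
t 4.87 p [ 0.4398 -0.1989  0.0599] F [-0.37 -0.16 -0.79] w 0.0 box xyz mm [ -0.2 -38.   -0.1]
5.03 z 59.88 Fz 0.22
5.2 z 59.58 Fz 3.63
5.28 z 59.59 Fz 3.47
```

```bash
python3 -m crank '[[[0,0,0.03,0,0,0],[0,0,0,0,0,0]]]'>/dev/null; sh f.sh;python3 -m crank '[[[0,0,0,0,0,0]]]'>/dev/null; sh f.sh
```

```text
5.45 z 59.24 Fz 5.33
5.53 z 59.22 Fz 4.68
```

Ambiguous: it moved slightly with a rising force. I'll compare it with the next inlay.

```bash
python3 -m crank '[[[0,0,-0.73,0,0,0],[1.3,0,0,0,0,0],[1.3,0,0,0,0,0],[1.2,0,0,0,0,0],[0,0,0.4,0,0,0],[0,0,0.2,0,0,0],[0,0,0,0,0,0]]]'>/dev/null; sh f.sh;python3 st.py|head -1; for i in 1 2 3;do python3 -m crank '[[[0,0,0.04,0,0,0],[0,0,0,0,0,0],[0,0,0,0,0,0]]]'>/dev/null; sh f.sh;done
```

```text
6.12 z 60.15 Fz 0.33
t 6.12 p [ 0.4656 -0.171   0.0601] F [-0.36  0.45  0.33] w 0.001 box xyz mm [0.1 0.1 0.1]
6.37 z 60.05 Fz 2.39
6.62 z 60.05 Fz 5.22
6.87 z 60.03 Fz 8.06
```

Inlay 0 is rigid (z fixed at 60.05 up to 8 N), while -38 went down 0.8 mm. I'll go back to -38 and press step by step.

```bash
python3 -m crank '[[[0,0,-0.75,0,0,0],[-1.3,0,0,0,0,0],[-1.3,0,0,0,0,0],[-1.2,0,0,0,0,0],[0,0,0.4,0,0,0],[0,0,0.2,0,0,0],[0,0,0,0,0,0]]]'>/dev/null; sh f.sh;python3 st.py|head -1; for i in 1 2 3;do python3 -m crank '[[[0,0,0.05,0,0,0],[0,0,0,0,0,0],[0,0,0,0,0,0]]]'>/dev/null; sh f.sh;done
```

```text
7.45 z 59.97 Fz -0.41
t 7.45 p [ 0.4393 -0.1991  0.06  ] F [ 0.24  0.35 -0.41] w -0.002 box xyz mm [ -0.5 -38.4  -0. ]
7.7 z 60.24 Fz -0.5
7.95 z 59.8 Fz 0.14
8.2 z 59.36 Fz -0.47
```

```bash
for i in 1 2 3;do python3 -m crank '[[[0,0,0.04,0,0,0],[0,0,0,0,0,0],[0,0,0,0,0,0]]]'>/dev/null; sh f.sh;done
```

```text
8.45 z 59.2 Fz 4.23
8.7 z 58.7 Fz 4.72
8.95 z 58.25 Fz 5.58
```

```bash
for i in 1 2 3;do python3 -m crank '[[[0,0,0.05,0,0,0],[0,0,0,0,0,0],[0,0,0,0,0,0]]]'>/dev/null; sh f.sh;done; python3 st.py|head -2; python3 - <<'E'
from h import *
t=read_camera("top")[130:270,170:340];s=read_camera("scene")[140:260,190:330]
cv2.imwrite("pics/near2.png",np.hstack([cv2.resize(t,(400,330),interpolation=2),cv2.resize(s,(385,330),interpolation=2)]))
E
```

```text
9.2 z 57.69 Fz 5.37
9.45 z 56.99 Fz 4.45
9.7 z 56.61 Fz 3.51
t 9.7 p [ 0.4402 -0.1991  0.0566] F [-0.03  0.77  3.51] w -0.001 box xyz mm [  0.2 -37.8  -3.4]
toolx in box [0. 1.] z [ 2.e-04 -1.e-04 -1.e+00]
```

View pics/near2.png

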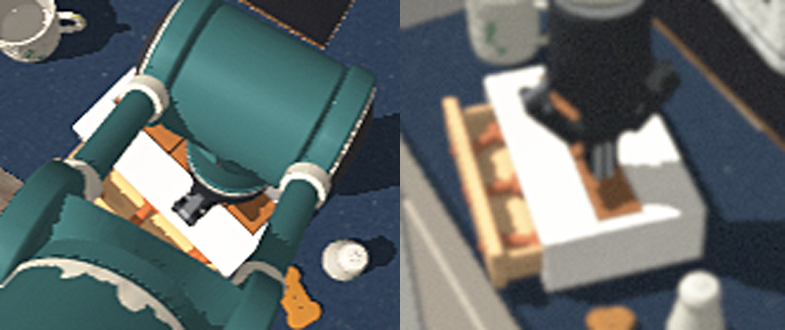

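The drawer has sprung open, visible at (490,200), with the tip on inlay -38. I'll lift away gently and check.

```bash
python3 -m crank '[[[0,0,-0.2,0,0,0],[0,0,-0.2,0,0,0],[0,0,-0.4,0,0,0],[0,0,-1,0,0,0],[0,0,-2,0,0,0],[0,0,-3,0,0,0],[0,0,-3,0,0,0],[0,0,-3,0,0,0]]]'>/dev/null; python3 -m crank '[[[0,0,-1,0,0,0],[0,0,0,0,0,0],[0,0,0,0,0,0],[0,0,0,0,0,0],[0,0,0,0,0,0],[0,0,0,0,0,0]]]'; python3 - <<'E'
from h import *
t=read_camera("top")[110:290,140:360];s=read_camera("scene")[110:290,170:340]
cv2.imwrite("pics/end.png",np.hstack([cv2.resize(t,(440,360),interpolation=2),cv2.resize(s,(340,360),interpolation=2)]))
E
```

```text
time: 10.97
tool_pos: [0.4388, -0.1985, 0.1925]
tcp_rot: [-2.872, -1.267, 0.004]
wrist_force: [-0.8, 0.7, 0.0]
width: -0.001
grip_force: 0.0
```

View pics/end.png

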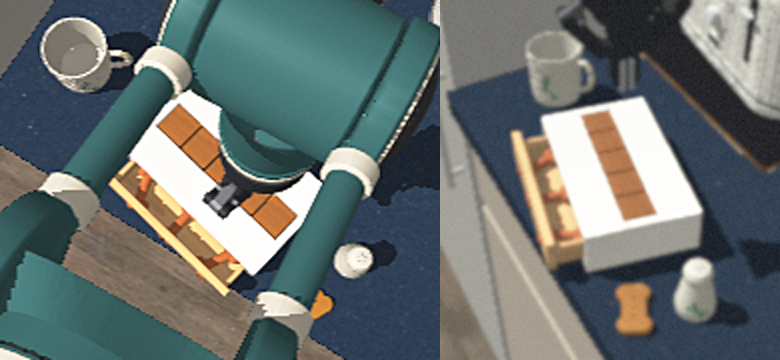

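The drawer is open, the inlay is flush again, and the mug, shaker and biscuit are where they were. The arm is clear of everything.

```bash
python3 -c "
from workcell import *
print(finish_job())"
```

```text
the job is handed in; nothing more can be done
None
```

The catch was the inlay at y = -38 mm: I pressed it until the drawer sprang open, let it come back up, and handed the job in at about 11 s with the mug, shaker and biscuit where they stood (the inlays at 38 and 76 mm were not felt, as the catch was already found).

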